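# Set out three still-life groups for the drawing class

### The job

Complete the three still lifes on their boards: stand the green bottle in the middle of the white disc between the grey bowl and the brass bell, the terracotta pot in the middle of the orange disc to the left of the white jug (left as seen from the robot), and the blue tin in the middle of the white plinth with the red apple sitting upright on the middle of the tin's top. Leave the yellow bottle and the ink pot where they are.

Things in the scene. Friction and masses are not known exactly. Their poses are not given: they have to be found in the camera images.
- green_bottle_center (a point): Green bottle with a cork-coloured stopper, 88 mm tall; straight round body 50 mm in diameter up to 60 mm, then a shoulder and a 22 mm neck. Loose, upright. Point: on its axis, half-way up (44 mm above its foot). z is its axis, up.
- clay_pot_center (a point): Small terracotta plant pot with dark soil-coloured top, solid, 60 mm tall; rim 58 mm in diameter and 20 mm high, below it 48 to 52 mm. Loose, upright. Point: on its axis, half-way up (30 mm above its foot). z up.
- blue_tin_center (a point): Blue closed tin with silver edges and flat silver top, straight cylinder 56 mm in diameter, 60 mm tall. Loose, upright. Point: its centre, 30 mm above its foot. z up.
- apple_center (a point): Rigid red still-life apple with flat foot (30 mm in diameter), 54 mm tall without its seen-only stem and leaf, 56 mm in diameter from 20 to 34 mm up. Loose, upright. Point: on its axis, half-way up (27 mm above its foot). z up.
- grey_board_mark (a point): Centre of the white disc (68 mm) on the grey board (90 x 220 x 6 mm thick), on its top face, 6 mm above the table. 75 mm to its left stands a grey bowl (56 mm wide, 34 mm tall), 75 mm to its right a brass bell (54 mm wide, 56 mm tall). Fixed; board yaw within 0.22 rad. x: away from the robot along the short side, y: robot's left along the long side, z up.
- pale_board_mark (a point): Centre of the LEFT (robot's view, +y) of two orange discs (68 mm) on the pale wooden board (90 x 220 x 6 mm thick), on its top face, 6 mm above the table. 75 mm to its right, between the discs, stands a white jug (54 mm wide, 66 mm tall). Fixed; board yaw within 0.22 rad. x: away from the robot along the short side, y: robot's left along the long side, z up.
- plinth_top (a point): Centre of the top of the white plinth (84 x 84 x 30 mm) on the cork board (100 x 220 x 6 mm thick), 36 mm above the table. 78 mm to its right lies a lemon (42 mm thick), 78 mm to its left a low dark steel disc (10 mm high). Fixed; board yaw within 0.22 rad. x: away from the robot along the short side, y: robot's left along the long side, z up.
- yellow_bottle_center (a point): Yellow bottle, same shape and size as the green one (88 mm tall, 50 mm in diameter). Loose bystander, to be left where it is. Point: on its axis, half-way up.
- ink_pot_center (a point): Small black ink pot, 48 mm in diameter, 46 mm tall. Loose bystander, to be left where it is. Point: on its axis, half-way up.
Mind the look-alikes: they are no part of the job. What is shaped like the part that bears clay_pot_center but purple is not meant.

How it is judged (in metres and radians):
At the end, for the whole second after the job is handed in: Bottle, pot and tin upright (0.12 rad) on their disc or plinth within 15 mm of its middle, apple likewise on the tin within 12 mm of its axis, each resting there (height within 5 mm), at rest and released; yellow bottle and ink pot within 25 mm of their start (horizontal distance between green_bottle_center and grey_board_mark below 0.015 m and z of green_bottle_center in the frame of grey_board_mark between 0.039 and 0.049 m and angle between each of green_bottle_center, clay_pot_center, blue_tin_center, apple_center's own z axis and vertical below 0.12 rad and linear speed of each of green_bottle, clay_pot, blue_tin, apple below 0.02 m/s and horizontal distance between clay_pot_center and pale_board_mark below 0.015 m and z of clay_pot_center in the frame of pale_board_mark between 0.025 and 0.035 m and horizontal distance between blue_tin_center and plinth_top below 0.015 m and z of blue_tin_center in the frame of plinth_top between 0.025 and 0.035 m and horizontal distance between apple_center and blue_tin_center below 0.012 m and z of apple_center in the frame of blue_tin_center between 0.052 and 0.062 m and distance of each of yellow_bottle_center, ink_pot_center from where it was at the start of the episode below 0.025 m); the robot touches nothing.
It fails at once if the yellow bottle or the ink pot is moved more than 25 mm or tipped over (distance of any of yellow_bottle_center, ink_pot_center from where it was at the start of the episode above 0.025 m or angle between any of yellow_bottle_center, ink_pot_center's own z axis and vertical above 0.5 rad).
It also fails if it takes over 112 s, if anything falls off the work surface, if the arm or the gripper's body presses on something with over 40 N, if the wrist force passes 120 N, or if a joint passes its speed limit or range.

### The arm

A 7-joint arm with a two-finger parallel gripper is mounted at the origin on the work surface. World frame = base frame: x ahead of the robot, y to its left, z up, the work surface at z = 0. Lengths are in mm, angles in rad, forces in N, time in s.
With the tool pointing down it reaches from about 400 to 875 mm from the base axis. Payload 4.4 kg.
Tool frame: the origin (TCP) lies at the very end of the fingers, on their centre line; the grasp point (between the pads) lies 19 mm behind it; y points along the fingers, z is the direction in which the jaws open and shut, and the axes are right-handed (so a half turn about y gives the same grasp; the last joint's range is limited). The gripper opens to 85 mm and grips with 20 to 120 N. Pads are 22 mm wide; open, the fingers measure 114 mm over their backs; the gripper's body (76 mm by 85 mm) begins 54 mm behind the grasp point. The pads swing forward as they close: fully open they stand 13 mm farther back than shut.
Start: joints at [-1.212, 0.628, 0.038, 1.517, -0.027, 0.996, -0.02], TCP at [267.869, 592.253, 231.313] pointing down, gripper open.
Joint ranges: [-3.06, 3.06], [-0.37, 2.12], [-1.25, 1.32], [0.18, 2.47], [-1.1, 4.24], [0.23, 1.98], [-2.94, 2.94]. Speed limits (rad/s): [2.57, 2.57, 3.14, 3.14, 3.14, 3.14, 3.14].

### API

Orientations are given as [roll, pitch, yaw] about the fixed x, y, z axes, in that order (R = Rz(yaw) Ry(pitch) Rx(roll)).
In Python, from cell import * gives the robot as it stands.
- The arm moves only by the tool apply_moves, never from a script. Its argument "targets" is a list of rows, each a list of 6 numbers: the shift along the tool's x, y, z in units of 40 mm (1.0 is 40 mm), then the turn, a rotation vector about the tool's x, y, z in units of 8 degrees (1.0 is 8 degrees). A call has 1 to 12 rows; each row shifts and turns the commanded pose from where the row before left it, along the tool's axes as they then stand; what a row does not reach is not made up. A row lasts 1/8 s, in which the tool goes at most 62.5 mm and 10.7 degrees, less where a joint would pass 70% of its speed; a pose out of reach is approached as far as the arm can. A call is refused whole if a number of a shift passes 1 or a number of a turn 1, either way. A call with a gripper value outside its range is refused whole. "jaw" is the gripper command: -1 is shut, 1 is fully open, values between are in proportion, set as the call begins (left out, the last holds). The fingers move at their own pace and stop on an object; the grip force is fixed at half the most. Time passes only in rows, so rows that do not move let the fingers close. It gives the time, the measured TCP pose, the force and the opening at its end, in the units of the state.
- read_state(): the state, without advancing time (a new reading comes with each control period).
- get_image(name): name is "side" or "top"; returns the picture (420x560x3 uint8, red, green, blue); there is no depth.
- calibration(name): a dict with "fx", "fy", "cx", "cy" (pixels), "k1" (the pictures are not rectified: a ray, as slopes to the right and down, at radius r is drawn at 1 + k1 r^2 times it, then the intrinsics apply), "world_from_camera" (4x4, takes a point from camera to world coordinates). Camera axes: x right, y down, z forward; pixel columns grow to the right and rows downward; lengths in mm; the calibration is good to about 2 mm. A picture is of the moment at which its call begins. calibration takes no time and is no camera call.
- finish_job(): hands the job in, once; it reports no verdict.
The state is a dict: "clock": time; "qpos": joint angles; "qd": joint speeds; "tau": joint torques, N m; "eef_pos": TCP position; "tool_rot": TCP orientation; "force": force on the tool from outside, world axes, zero at the start; "torque": the same for the moment, N m; "width": finger opening in mm.
Only numpy, scipy, OpenCV 4.12 (cv2) and the standard library are available. Lean on these libraries where they do the work, as an engineer would, in place of code of your own. Each camera call takes 0.05 s, during which the arm holds its last target. There are 200 camera calls.

## Working session

There is one attempt and no reset: what is moved stays moved. The work goes in short steps, Python scripts to look and compute and a tool call to move; the robot and the scene stay as the last step left them, time stands still between calls to the robot, and variables do not carry over. Pictures are saved under pics/ and viewed, about 12 in all and at most 16, crops included, and the job is handed in when it is done.

Besides the shell and the picture viewer there is one more tool, called after "Emit:" as name([rows], argument=value, ...), one row to a line, values as JSON. apply_moves: Moves the arm, as the interface text tells. Its arguments: {"type":"object","properties":{"targets":{"type":"array"},"jaw":{"type":"number"}},"required":["targets"]}

```bash
mkdir -p pics; ls
cat > h.py <<'E'
import numpy as np, cv2
from cell import *
def snap(n,f):
    im=get_image(n); cv2.imwrite(f'pics/{f}.png',im[:,:,::-1]); return im
def ray(n,u,v):
    c=calibration(n); K=np.array([[c['fx'],0,c['cx']],[0,c['fy'],c['cy']],[0,0,1.]])
    T=np.array(c['world_from_camera'])
    x,y=(u-c['cx'])/c['fx'],(v-c['cy'])/c['fy']
    rd=np.hypot(x,y); r=rd
    for _ in range(30): r=rd/(1+c['k1']*r*r)
    s=r/rd if rd>0 else 1
    return T[:3,3],T[:3,:3]@np.array([x*s,y*s,1.])
def px(n,p):
    c=calibration(n);T=np.array(c['world_from_camera'])
    q=T[:3,:3].T@(np.array(p,float)-T[:3,3]); x,y=q[:2]/q[2]; s=1+c['k1']*(x*x+y*y)
    return np.array([c['fx']*x*s+c['cx'],c['fy']*y*s+c['cy']])
def at(n,u,v,z):
    o,d=ray(n,u,v); return (o+d*(z-o[2])/d[2]).round(1)
E
python3 - <<'E'
from h import *
snap('top','t0');snap('side','s0');print(read_state())
for n in('top','side'):print(calibration(n))
E
```

```text
pics
{'clock': 0.1, 'qpos': array([-1.21180851,  0.62924023,  0.03844827,  1.51829218, -0.02696883,
        0.99631186, -0.02002738]), 'qd': array([ 0.00081342, -0.00138269, -0.00013251, -0.00186123,  0.00072946,
        0.00062736, -0.00104618]), 'tau': array([ 1.90318489e-03, -5.64527285e+01,  1.22990280e+00, -1.93972296e+01,
        1.12494754e-02,  5.37853281e-03,  6.80765311e-08]), 'eef_pos': array([267.62825465, 591.71457831, 230.48208473]), 'tool_rot': array([-1.57252929e+00, -4.57176742e-05, -4.24801581e-01]), 'force': array([ 0.20274739, -0.16626402, -0.27705242]), 'torque': array([ 0.00286865, -0.00663015, -0.03406945]), 'width': 85.49368529552768}
{'fx': 391.60104566937923, 'fy': 391.60104566937923, 'cx': 287.51192271101917, 'cy': 208.24179917948604, 'k1': -0.046049342144558476, 'world_from_camera': array([[ 2.15162518e-02, -9.83747176e-01,  1.78265376e-01,
         3.01308680e+02],
       [-9.99206283e-01, -2.71384730e-02, -2.91600216e-02,
         2.89413821e+01],
       [ 3.35239389e-02, -1.77496469e-01, -9.83550278e-01,
         9.72171022e+02],
       [ 0.00000000e+00,  0.00000000e+00,  0.00000000e+00,
         1.00000000e+00]])}
{'fx': 432.5760948421109, 'fy': 432.5760948421109, 'cx': 275.38734689351924, 'cy': 215.47879455668635, 'k1': -0.09366255063402663, 'world_from_camera': array([[ 8.92316482e-01, -2.98533209e-01,  3.38598905e-01,
         4.71558397e+01],
       [-4.51331645e-01, -5.76011180e-01,  6.81550341e-01,
        -7.78981315e+02],
       [-8.42865557e-03, -7.60979003e-01, -6.48721754e-01,
         8.11159999e+02],
       [ 0.00000000e+00,  0.00000000e+00,  0.00000000e+00,
         1.00000000e+00]])}
```

View pics/t0.png

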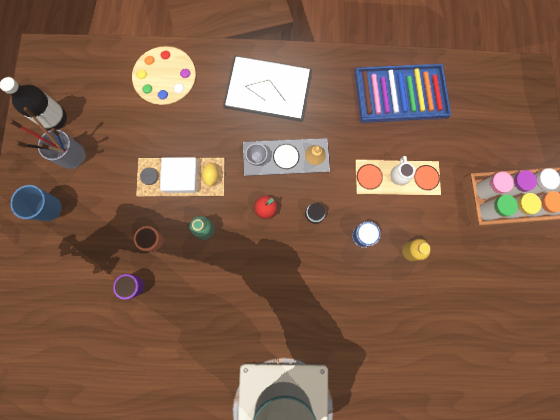

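View pics/s0.png

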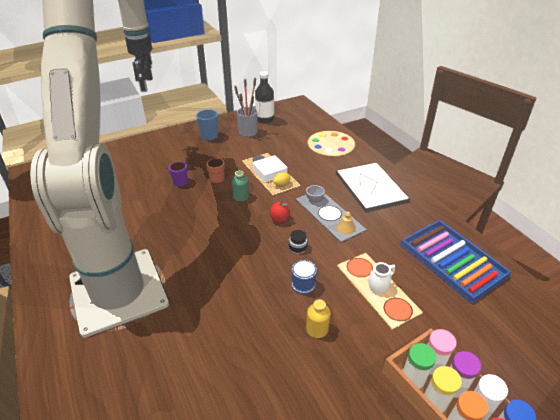

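Top view: the terracotta pot is at (147,239) and its purple look-alike at (127,287). The green bottle is at (201,228), the apple at (266,207), the ink pot at (316,212), the blue tin at (367,234) and the yellow bottle at (417,250). The targets are the plinth at (179,174), the white disc at (286,157) and the left orange disc at (370,177). Next is an enlarged crop for confirmation and measuring.

Run:
```python
from h import *
im=cv2.imread('pics/t0.png')
a=cv2.resize(im[135:305,105:305],None,fx=4,fy=4,interpolation=cv2.INTER_CUBIC)[:, :800]
b=cv2.resize(im[135:275,240:440],None,fx=4,fy=4,interpolation=cv2.INTER_CUBIC)
cv2.imwrite('pics/c1.png',cv2.resize(a,None,fx=.88,fy=.88));cv2.imwrite('pics/c2.png',b)
hsv=cv2.cvtColor(im,cv2.COLOR_BGR2HSV)
print('tcp px',px('top',read_state()['eef_pos']))
for nm,u,v,z in [('pot',147,239,60),('green',201,227,88),('apple',266,207,30),('ink',316,212,46),('tin',367,233,60),('yellow',418,250,88),('plinth',179,174,36),('disc',286,157,6),('orange',370,177,6)]:
    print(nm,at('top',u,v,z))
```

```text
tcp px [-27.05875956 288.23737408]
pot [385.1 326.6  60. ]
green [413.  197.7  88. ]
apple [473.7  53.6  30. ]
ink [461.9 -67.3  46. ]
tin [ 412.4 -187.2   60. ]
yellow [ 372.6 -298.3   88. ]
plinth [549.1 269.6  36. ]
disc [610.2   7.1   6. ]
orange [ 563.8 -210.     6. ]
```

View pics/c1.png

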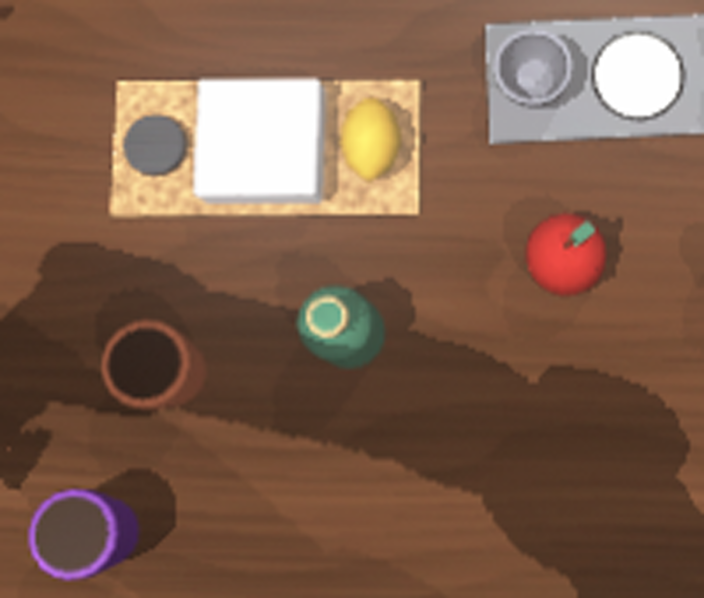

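View pics/c2.png

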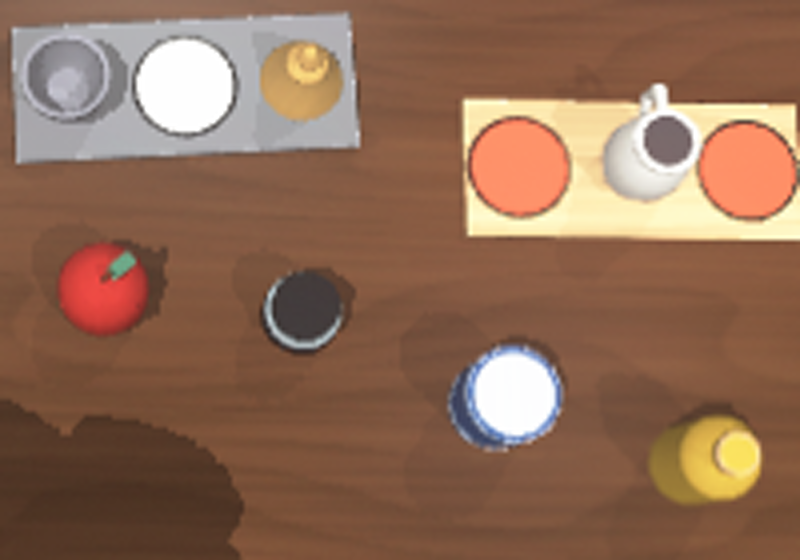

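```bash
cat > pos.py <<'E'
from h import *
P={}
for nm,o,s,u,v,z in [('pot',(105,135),3.52,146,364,60),('green',(105,135),3.52,327,317,88),('apple',(105,135),3.52,566,254,30),('plinth',(105,135),3.52,258,138,36),
 ('disc',(240,135),4,186,87,6),('orange',(240,135),4,520,167,6),('tin',(240,135),4,515,395,60),('ink',(240,135),4,306,310,46),('yellow',(240,135),4,737,455,88)]:
    P[nm]=at('top',u/s-.37+o[0],v/s-.37+o[1],z)
def go(*names):
    s=read_state(); e=s['eef_pos']; print('t',s['clock'],'tcp',e.round(1),'rot',s['tool_rot'].round(3),'w',round(s['width'],1),'F',s['force'].round(1))
    for n in names: d=P[n]-e; print(n,P[n],'tool shift units xy-plane: x',round(-d[1]/40,2),'z',round(d[0]/40,2),'| TCP z',e[2].round(1))
E
python3 -c "
from pos import *
go(*P)
for n in P: print(n,'side px',px('side',P[n]).round(1),'top',px('top',P[n]).round(1))
im=cv2.imread('pics/s0.png')[150:340,150:420]
cv2.imwrite('pics/c3.png',cv2.resize(im,None,fx=2.9,fy=2.9,interpolation=cv2.INTER_CUBIC))"
```

```text
t 0.1 tcp [267.6 591.7 230.5] rot [-1.573 -0.    -0.425] w 85.5 F [ 0.2 -0.2 -0.3]
pot [387.3 328.9  60. ] tool shift units xy-plane: x 6.57 z 2.99 | TCP z 230.5
green [418.1 205.9  88. ] tool shift units xy-plane: x 9.65 z 3.76 | TCP z 230.5
apple [474.2  55.1  30. ] tool shift units xy-plane: x 13.42 z 5.16 | TCP z 230.5
plinth [549.4 272.2  36. ] tool shift units xy-plane: x 7.99 z 7.04 | TCP z 230.5
disc [611.8   6.8   6. ] tool shift units xy-plane: x 14.62 z 8.6 | TCP z 230.5
orange [ 565.5 -209.     6. ] tool shift units xy-plane: x 20.02 z 7.45 | TCP z 230.5
tin [ 411.6 -190.5   60. ] tool shift units xy-plane: x 19.56 z 3.6 | TCP z 230.5
ink [461.6 -67.6  46. ] tool shift units xy-plane: x 16.48 z 4.85 | TCP z 230.5
yellow [ 376.6 -312.2   88. ] tool shift units xy-plane: x 22.6 z 2.72 | TCP z 230.5
pot side px [215.  162.1] top [146.1 238. ]
green side px [238.7 171.9] top [197.5 224.7]
apple side px [279.4 210.7] top [265.4 206.8]
plinth side px [269.3 164. ] top [177.9 173.8]
disc side px [329.3 212.5] top [286.1 156.4]
orange side px [359.4 266.9] top [369.6 176.4]
tin side px [303.5 268.3] top [368.4 233.4]
ink side px [296.7 234.3] top [316.1 212.1]
yellow side px [318.2 303.2] top [423.9 248.4]
```

View pics/c3.png

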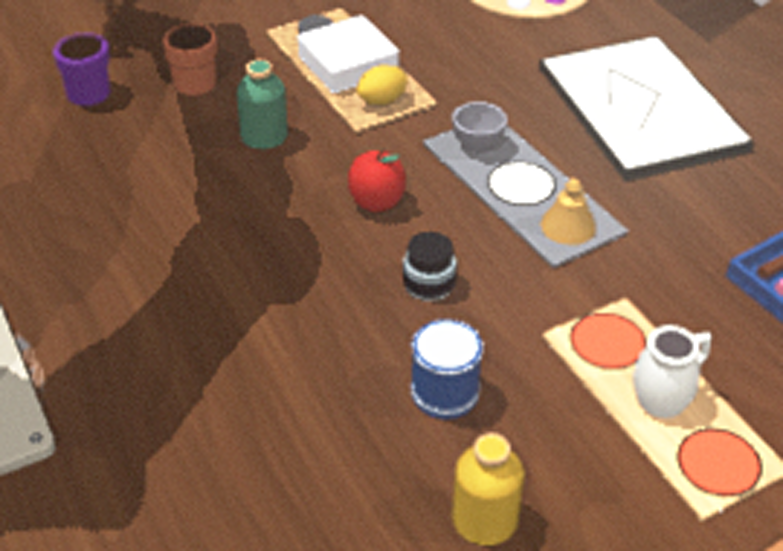

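Emit:
apply_moves([
  [0.5, 0, 0, 0, 1, 0],
  [0.5, 0, 0, 0, 1, 0],
  [0.5, 0, 0, 0, 1, 0],
  [0.5, 0, 0, 0, 1, 0],
  [0.5, 0, 0, 0, 1, 0],
  [0.5, 0, 0, 0, 1, 0],
  [0.5, 0, 0, 0, 1, 0],
  [0.5, 0, 0, 0, 1, 0],
  [0, 0, 0, 0, 0.2, 0],
  [0, 0, 0, 0, 0, 0],
], jaw=1)

```text
clock: 1.35
eef_pos: [360.1, 473.1, 231.2]
tool_rot: [-1.571, 0.001, -1.567]
force: [-0.3, 0.7, -0.6]
width: 85.6
```

Crop c3: terracotta pot at (191,65) and purple look-alike at (83,70). The terracotta one matches by colour and shape. The side-view predictions agree with the top-view positions to about 1–2 px. Next I go above the green bottle.

Emit:
apply_moves([
  [0.74, 0.25, 0.16, 0, 0, 0],
  [0.74, 0.25, 0.16, 0, 0, 0],
  [0.74, 0.25, 0.16, 0, 0, 0],
  [0.74, 0.25, 0.16, 0, 0, 0],
  [0.74, 0.25, 0.16, 0, 0, 0],
  [0.74, 0.25, 0.16, 0, 0, 0],
  [0.74, 0.25, 0.16, 0, 0, 0],
  [0.74, 0.25, 0.16, 0, 0, 0],
  [0.74, 0.25, 0.16, 0, 0, 0],
  [0, 0, 0, 0, 0, 0],
  [0, 0, 0, 0, 0, 0],
])

```text
clock: 2.72
eef_pos: [418.9, 207.2, 141.3]
tool_rot: [-1.57, 0.001, -1.568]
force: [-0.2, 0.0, 0.3]
width: 85.3
```

```bash
python3 -c "
from pos import *
go('green')
im=snap('side','a1');snap('top','a1t')
a=cv2.imread('pics/a1.png')[90:240,170:320];b=cv2.imread('pics/a1t.png')[150:300,120:270]
cv2.imwrite('pics/c4.png',cv2.resize(cv2.hconcat([a,b]),None,fx=2.6,fy=2.6))"
```

```text
t 2.725 tcp [418.9 207.2 141.3] rot [-1.570e+00  1.000e-03 -1.568e+00] w 85.3 F [-0.2  0.   0.3]
green [418.1 205.9  88. ] tool shift units xy-plane: x 0.03 z -0.02 | TCP z 141.3
```

View pics/c4.png

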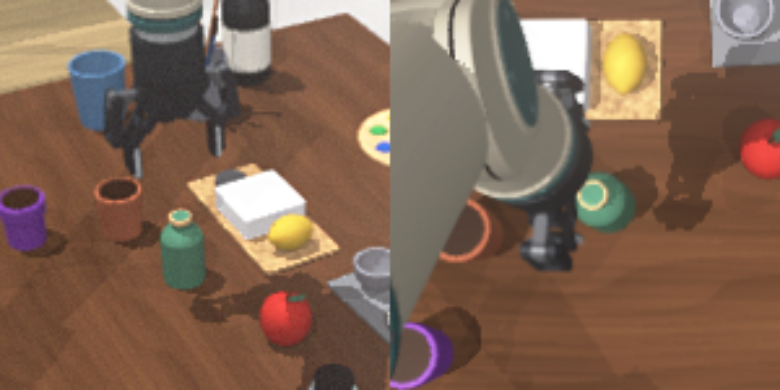

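```bash
python3 -c "
from pos import *
for s in (-46,46):
  p=[419+s,207,154]
  print(s,((px('side',p)-[170,90])*2.6).round(),((px('top',p)-[120,150])*2.6).round()+[390,0])"
```

```text
-46 [136. 173.] [571. 239.]
46 [214. 152.] [578. 126.]
```

Crop c4 shows the fingertips at (133,172) and (217,153) in the side half, as predicted, straddling the bottle at (180,215). I descend and grip.

Emit:
apply_moves([
  [0, 0.5, 0, 0, 0, 0],
  [0, 0.5, 0, 0, 0, 0],
  [0, 0.5, 0, 0, 0, 0],
  [0, 0.5, 0, 0, 0, 0],
  [0, 0.5, 0, 0, 0, 0],
  [0, 0.45, 0, 0, 0, 0],
  [0, 0, 0, 0, 0, 0],
])

```text
clock: 3.7
eef_pos: [417.8, 206.5, 22.5]
tool_rot: [-1.573, -0.0, -1.568]
force: [-0.5, 0.7, 0.1]
width: 85.5
```

Emit:
apply_moves([
  [0, 0, 0, 0, 0, 0],
  [0, 0, 0, 0, 0, 0],
  [0, 0, 0, 0, 0, 0],
  [0, 0, 0, 0, 0, 0],
  [0, 0, 0, 0, 0, 0],
  [0, 0, 0, 0, 0, 0],
  [0, 0, 0, 0, 0, 0],
  [0, 0, 0, 0, 0, 0],
], jaw=-1)

```text
clock: 4.7
eef_pos: [418.9, 206.2, 24.3]
tool_rot: [-1.57, 0.001, -1.569]
force: [-1.0, -0.3, 5.2]
width: 47.8
```

Emit:
apply_moves([
  [0, -0.3, 0, 0, 0, 0],
  [0, -0.5, 0, 0, 0, 0],
  [0, -0.5, 0, 0, 0, 0],
  [0, -0.6, 0, 0, 0, 0],
  [0, -0.6, 0, 0, 0, 0],
  [0, 0, 0, 0, 0, 0],
])

```text
clock: 5.45
eef_pos: [419.6, 206.2, 125.1]
tool_rot: [-1.567, 0.002, -1.569]
force: [-0.1, -0.5, -1.8]
width: 48.3
```

Emit:
apply_moves([
  [0.3, 0, 0.3, 0, 0, 0],
  [0.5, 0, 0.48, 0, 0, 0],
  [0.5, 0, 0.48, 0, 0, 0],
  [0.5, 0, 0.48, 0, 0, 0],
  [0.5, 0, 0.48, 0, 0, 0],
  [0.5, 0, 0.48, 0, 0, 0],
  [0.5, 0, 0.48, 0, 0, 0],
  [0.5, 0, 0.48, 0, 0, 0],
  [0.5, 0, 0.48, 0, 0, 0],
  [0.5, 0, 0.48, 0, 0, 0],
  [0.2, 0, 0.2, 0, 0, 0],
  [0, 0, 0, 0, 0, 0],
])

```text
clock: 6.95
eef_pos: [611.2, 4.6, 122.3]
tool_rot: [-1.572, -0.0, -1.572]
force: [-1.3, -0.3, -3.2]
width: 48.2
```

```bash
python3 -c "
from pos import *
go('disc')
snap('side','a2')
a=cv2.imread('pics/a2.png')[80:280,220:420]
cv2.imwrite('pics/c5.png',cv2.resize(a,None,fx=3,fy=3))"
```

```text
t 6.95 tcp [611.2   4.6 122.3] rot [-1.572 -0.    -1.572] w 48.2 F [-1.3 -0.3 -3.2]
disc [611.8   6.8   6. ] tool shift units xy-plane: x -0.05 z 0.02 | TCP z 122.3
```

View pics/c5.png

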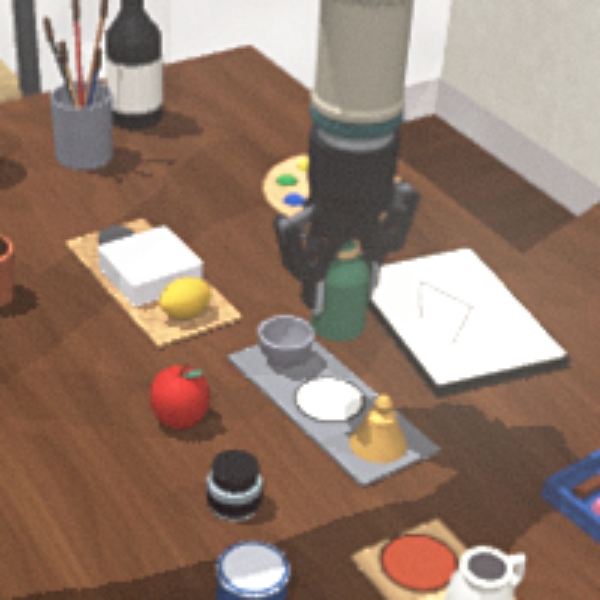

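Crop c5: the bottle hangs upright at (342,295) above the white disc at (330,400), clear of the bowl and bell. I lower it.

Emit:
apply_moves([
  [-0.05, 0.5, 0.02, 0, 0, 0],
  [0, 0.5, 0, 0, 0, 0],
  [0, 0.5, 0, 0, 0, 0],
  [0, 0.35, 0, 0, 0, 0],
  [0, 0.2, 0, 0, 0, 0],
  [0, 0.15, 0, 0, 0, 0],
  [0, 0, 0, 0, 0, 0],
  [0, 0, 0, 0, 0, 0],
])

```text
clock: 8.0
eef_pos: [612.8, 7.8, 35.8]
tool_rot: [-1.57, 0.0, -1.57]
force: [0.1, 0.1, -2.9]
width: 47.6
```

Emit:
apply_moves([
  [0, 0.07, 0, 0, 0, 0],
  [0, 0.05, 0, 0, 0, 0],
  [0, 0, 0, 0, 0, 0],
  [0, 0, 0, 0, 0, 0],
])

```text
clock: 8.5
eef_pos: [612.3, 7.8, 30.4]
tool_rot: [-1.571, 0.0, -1.57]
force: [-0.2, 0.3, -2.7]
width: 47.8
```

Emit:
apply_moves([
  [0, 0.04, 0, 0, 0, 0],
  [0, 0.0, 0, 0, 0, 0],
  [0, 0, 0, 0, 0, 0],
])

```text
clock: 8.88
eef_pos: [612.3, 7.8, 30.4]
tool_rot: [-1.571, 0.0, -1.57]
force: [-3.2, 1.3, 9.3]
width: 47.9
```

Contact made. I release and rise.

Emit:
apply_moves([
  [0, 0, 0, 0, 0, 0],
  [0, 0, 0, 0, 0, 0],
  [0, 0, 0, 0, 0, 0],
  [0, 0, 0, 0, 0, 0],
  [0, 0, 0, 0, 0, 0],
  [0, 0, 0, 0, 0, 0],
], jaw=1)

```text
clock: 9.62
eef_pos: [612.4, 7.9, 28.8]
tool_rot: [-1.571, 0.0, -1.57]
force: [0.2, 1.0, 0.6]
width: 85.2
```

Emit:
apply_moves([
  [0, -0.3, 0, 0, 0, 0],
  [0, -0.5, 0, 0, 0, 0],
  [0, -0.6, 0, 0, 0, 0],
  [0, -0.6, 0, 0, 0, 0],
  [0, -0.6, 0, 0, 0, 0],
  [0, -0.6, 0, 0, 0, 0],
  [0, 0, 0, 0, 0, 0],
])

```text
clock: 10.5
eef_pos: [614.2, 7.7, 160.3]
tool_rot: [-1.565, 0.0, -1.57]
force: [0.1, 0.0, -0.6]
width: 85.6
```

```bash
python3 -c "
from pos import *
go('pot')"
```

```text
t 10.5 tcp [614.2   7.7 160.3] rot [-1.565  0.    -1.57 ] w 85.6 F [ 0.1  0.  -0.6]
pot [387.3 328.9  60. ] tool shift units xy-plane: x -8.03 z -5.67 | TCP z 160.3
```

Emit:
apply_moves([
  [-0.73, 0.1, -0.515, 0, 0, 0],
  [-0.73, 0.1, -0.515, 0, 0, 0],
  [-0.73, 0.1, -0.515, 0, 0, 0],
  [-0.73, 0.1, -0.515, 0, 0, 0],
  [-0.73, 0.1, -0.515, 0, 0, 0],
  [-0.73, 0.1, -0.515, 0, 0, 0],
  [-0.73, 0.1, -0.515, 0, 0, 0],
  [-0.73, 0.1, -0.515, 0, 0, 0],
  [-0.73, 0.1, -0.515, 0, 0, 0],
  [-0.73, 0.1, -0.515, 0, 0, 0],
  [-0.73, 0.1, -0.515, 0, 0, 0],
  [0, 0, 0, 0, 0, 0],
])

```text
clock: 12.0
eef_pos: [382.7, 331.4, 112.4]
tool_rot: [-1.573, 0.001, -1.564]
force: [-0.5, -0.2, -0.2]
width: 85.5
```

```bash
python3 -c "
from pos import *
go('pot')
snap('side','a3');snap('top','a3t')
a=cv2.imread('pics/a3.png')[90:240,150:350];b=cv2.imread('pics/a3t.png')[130:280,110:310]
cv2.imwrite('pics/c6.png',cv2.resize(cv2.hconcat([a,b]),None,fx=2,fy=2))
for s in (-46,46):
  p=read_state()['eef_pos']+[s,0,13]
  print(s,((px('side',p)-[150,90])*2).round())"
```

```text
t 12.0 tcp [382.7 331.4 112.4] rot [-1.573e+00  1.000e-03 -1.564e+00] w 85.5 F [-0.5 -0.2 -0.2]
pot [387.3 328.9  60. ] tool shift units xy-plane: x 0.06 z 0.11 | TCP z 112.4
-46 [ 96. 116.]
46 [153. 101.]
```

View pics/c6.png

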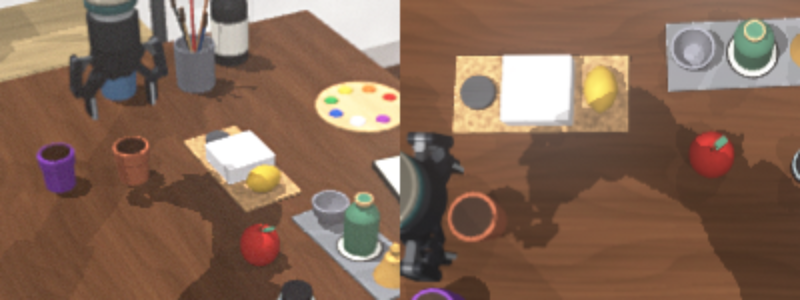

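Crop c6: the green bottle stands upright on the disc at (360,225), and the fingers at (93,115) and (152,101) are where predicted, above the terracotta pot at (132,160).

Emit:
apply_moves([
  [0.06, 0.3, 0.11, 0, 0, 0],
  [0, 0.5, 0, 0, 0, 0],
  [0, 0.5, 0, 0, 0, 0],
  [0, 0.5, 0, 0, 0, 0],
  [0, 0.36, 0, 0, 0, 0],
  [0, 0, 0, 0, 0, 0],
])

```text
clock: 12.85
eef_pos: [389.8, 325.1, 25.4]
tool_rot: [-1.572, -0.002, -1.571]
force: [-0.5, 0.1, -0.2]
width: 85.6
```

Emit:
apply_moves([
  [0, 0, 0, 0, 0, 0],
  [0, 0, 0, 0, 0, 0],
  [0, 0, 0, 0, 0, 0],
  [0, 0, 0, 0, 0, 0],
  [0, 0, 0, 0, 0, 0],
  [0, 0, 0, 0, 0, 0],
  [0, 0, 0, 0, 0, 0],
], jaw=-1)

```text
clock: 13.72
eef_pos: [389.4, 326.5, 27.4]
tool_rot: [-1.571, 0.0, -1.569]
force: [-2.8, -1.4, 6.6]
width: 56.1
```

Emit:
apply_moves([
  [0, -0.3, 0, 0, 0, 0],
  [0, -0.5, 0, 0, 0, 0],
  [0, -0.6, 0, 0, 0, 0],
  [0, -0.6, 0, 0, 0, 0],
  [0, -0.6, 0, 0, 0, 0],
  [0, -0.5, 0, 0, 0, 0],
  [0, 0, 0, 0, 0, 0],
])

```text
clock: 14.6
eef_pos: [390.8, 327.2, 152.2]
tool_rot: [-1.568, 0.003, -1.57]
force: [-1.0, 0.2, -2.1]
width: 56.2
```

Emit:
apply_moves([
  [0.3, 0, 0.1, 0, 0, 0],
  [0.6, 0, 0.2, 0, 0, 0],
  [0.6, 0, 0.2, 0, 0, 0],
  [0.6, 0, 0.2, 0, 0, 0],
  [0.6, 0, 0.2, 0, 0, 0],
  [0.6, 0, 0.2, 0, 0, 0],
  [0.6, 0, 0.2, 0, 0, 0],
  [0.6, 0, 0.2, 0, 0, 0],
  [0.6, 0, 0.2, 0, 0, 0],
  [0.6, 0, 0.2, 0, 0, 0],
  [0.6, 0, 0.2, 0, 0, 0],
  [0.6, 0, 0.2, 0, 0, 0],
])

```text
clock: 16.1
eef_pos: [481.3, 48.5, 149.5]
tool_rot: [-1.573, -0.001, -1.571]
force: [0.3, 0.4, -2.8]
width: 56.2
```

Emit:
apply_moves([
  [0.6, 0, 0.2, 0, 0, 0],
  [0.6, 0, 0.2, 0, 0, 0],
  [0.6, 0, 0.2, 0, 0, 0],
  [0.6, 0, 0.2, 0, 0, 0],
  [0.6, 0, 0.2, 0, 0, 0],
  [0.6, 0, 0.2, 0, 0, 0],
  [0.6, 0, 0.2, 0, 0, 0],
  [0.6, 0, 0.2, 0, 0, 0],
  [0.6, 0, 0.2, 0, 0, 0],
  [0.6, 0, 0.2, 0, 0, 0],
  [0.4, 0, 0.1, 0, 0, 0],
  [0, 0, 0, 0, 0, 0],
])

```text
clock: 17.6
eef_pos: [565.3, -207.2, 149.7]
tool_rot: [-1.572, -0.0, -1.573]
force: [0.3, 0.7, -2.6]
width: 56.2
```

```bash
python3 -c "
from pos import *
go('orange')"
```

```text
t 17.6 tcp [ 565.3 -207.2  149.7] rot [-1.572 -0.    -1.573] w 56.2 F [ 0.3  0.7 -2.6]
orange [ 565.5 -209.     6. ] tool shift units xy-plane: x 0.04 z 0.0 | TCP z 149.7
```

Emit:
apply_moves([
  [0.08, 0.4, 0, 0, 0, 0],
  [0, 0.5, 0, 0, 0, 0],
  [0, 0.5, 0, 0, 0, 0],
  [0, 0.5, 0, 0, 0, 0],
  [0, 0.4, 0, 0, 0, 0],
  [0, 0.3, 0, 0, 0, 0],
  [0, 0.2, 0, 0, 0, 0],
  [0, 0.07, 0, 0, 0, 0],
  [0, 0, 0, 0, 0, 0],
  [0, 0, 0, 0, 0, 0],
])

```text
clock: 18.85
eef_pos: [566.8, -208.8, 36.2]
tool_rot: [-1.57, -0.0, -1.57]
force: [0.1, 0.4, -2.1]
width: 56.2
```

Emit:
apply_moves([
  [0.04, 0.06, -0.02, 0, 0, 0],
  [0, 0.03, 0, 0, 0, 0],
  [0, 0, 0, 0, 0, 0],
  [0, 0, 0, 0, 0, 0],
])

```text
clock: 19.35
eef_pos: [565.9, -210.5, 33.4]
tool_rot: [-1.57, -0.0, -1.57]
force: [-2.3, 0.7, 6.8]
width: 56.1
```

Contact made. Release, rise, and go to the tin.

Emit:
apply_moves([
  [0, 0, 0, 0, 0, 0],
  [0, 0, 0, 0, 0, 0],
  [0, 0, 0, 0, 0, 0],
  [0, 0, 0, 0, 0, 0],
  [0, 0, 0, 0, 0, 0],
  [0, 0, 0, 0, 0, 0],
], jaw=1)

```text
clock: 20.1
eef_pos: [565.6, -210.2, 32.0]
tool_rot: [-1.571, 0.0, -1.57]
force: [0.0, -0.8, -0.4]
width: 85.7
```

Emit:
apply_moves([
  [0, -0.3, 0, 0, 0, 0],
  [0, -0.5, 0, 0, 0, 0],
  [0, -0.6, 0, 0, 0, 0],
  [0, -0.6, 0, 0, 0, 0],
  [0, -0.5, 0, 0, 0, 0],
  [0, 0, 0, 0, 0, 0],
])

```text
clock: 20.85
eef_pos: [567.2, -210.9, 135.0]
tool_rot: [-1.566, -0.002, -1.57]
force: [0.4, 0.3, 0.6]
width: 85.3
```

Emit:
apply_moves([
  [-0.08, 0, -0.6, 0, 0, 0],
  [-0.08, 0, -0.65, 0, 0, 0],
  [-0.08, 0, -0.65, 0, 0, 0],
  [-0.08, 0, -0.65, 0, 0, 0],
  [-0.08, 0, -0.65, 0, 0, 0],
  [-0.08, 0, -0.65, 0, 0, 0],
  [0, 0, 0, 0, 0, 0],
  [0, 0, 0, 0, 0, 0],
])

```text
clock: 21.85
eef_pos: [412.9, -191.5, 132.2]
tool_rot: [-1.569, -0.001, -1.569]
force: [0.5, 0.1, -0.6]
width: 85.3
```

```bash
python3 -c "
from pos import *
go('tin')
snap('side','a4');snap('top','a4t')
a=cv2.imread('pics/a4.png')[170:370,230:430];b=cv2.imread('pics/a4t.png')[120:320,260:460]
cv2.imwrite('pics/c7.png',cv2.resize(cv2.hconcat([a,b]),None,fx=2,fy=2))
for s in (-46,46):
  p=read_state()['eef_pos']+[s,0,13]
  print(s,((px('side',p)-[230,170])*2).round())"
```

```text
t 21.85 tcp [ 412.9 -191.5  132.2] rot [-1.569e+00 -1.000e-03 -1.569e+00] w 85.3 F [ 0.5  0.1 -0.6]
tin [ 411.6 -190.5   60. ] tool shift units xy-plane: x -0.02 z -0.03 | TCP z 132.2
-46 [114. 158.]
46 [187. 131.]
```

View pics/c7.png

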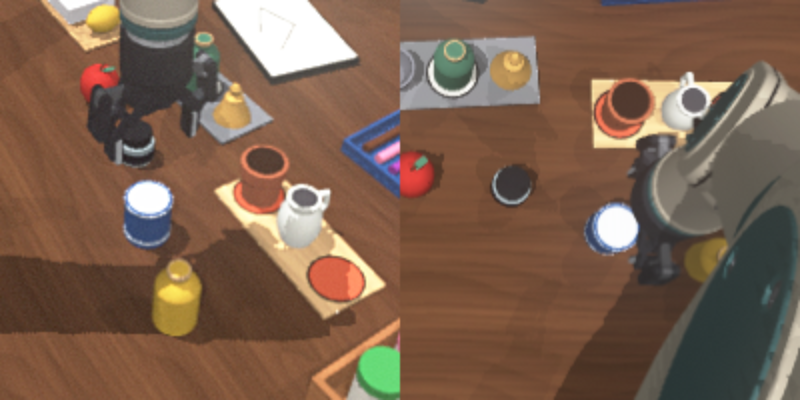

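Crop c7: the pot stands upright on the left orange disc at (263,178), and the yellow bottle and ink pot are untouched. The fingers at (114,155) and (188,130) are over the tin at (148,212). I descend.

Emit:
apply_moves([
  [-0.02, 0.4, -0.03, 0, 0, 0],
  [0, 0.5, 0, 0, 0, 0],
  [0, 0.5, 0, 0, 0, 0],
  [0, 0.5, 0, 0, 0, 0],
  [0, 0.5, 0, 0, 0, 0],
  [0, 0.5, 0, 0, 0, 0],
  [0, 0, 0, 0, 0, 0],
])

```text
clock: 22.82
eef_pos: [409.4, -188.4, 22.5]
tool_rot: [-1.576, 0.005, -1.571]
force: [1.1, -0.5, 0.3]
width: 85.8
```

Emit:
apply_moves([
  [0, 0, 0, 0, 0, 0],
  [0, 0, 0, 0, 0, 0],
  [0, 0, 0, 0, 0, 0],
  [0, 0, 0, 0, 0, 0],
  [0, 0, 0, 0, 0, 0],
  [0, 0, 0, 0, 0, 0],
  [0, 0, 0, 0, 0, 0],
], jaw=-1)

```text
clock: 23.7
eef_pos: [410.3, -188.9, 24.5]
tool_rot: [-1.572, 0.005, -1.57]
force: [0.6, 1.3, 6.0]
width: 54.6
```

Emit:
apply_moves([
  [0, -0.3, 0, 0, 0, 0],
  [0, -0.5, 0, 0, 0, 0],
  [0, -0.6, 0, 0, 0, 0],
  [0, -0.6, 0, 0, 0, 0],
  [0, -0.6, 0, 0, 0, 0],
  [0, -0.6, 0, 0, 0, 0],
  [0, 0, 0, 0, 0, 0],
])

```text
clock: 24.58
eef_pos: [410.2, -189.6, 153.1]
tool_rot: [-1.572, 0.005, -1.57]
force: [-0.4, -0.7, -2.5]
width: 54.7
```

```bash
python3 -c "
from pos import *
go('tin','plinth')"
```

```text
t 24.575 tcp [ 410.2 -189.6  153.1] rot [-1.572  0.005 -1.57 ] w 54.7 F [-0.4 -0.7 -2.5]
tin [ 411.6 -190.5   60. ] tool shift units xy-plane: x 0.02 z 0.03 | TCP z 153.1
plinth [549.4 272.2  36. ] tool shift units xy-plane: x -11.55 z 3.48 | TCP z 153.1
```

Emit:
apply_moves([
  [-0.3, 0, 0.1, 0, 0, 0],
  [-0.6, 0, 0.18, 0, 0, 0],
  [-0.6, 0, 0.18, 0, 0, 0],
  [-0.6, 0, 0.18, 0, 0, 0],
  [-0.6, 0, 0.18, 0, 0, 0],
  [-0.6, 0, 0.18, 0, 0, 0],
  [-0.6, 0, 0.18, 0, 0, 0],
  [-0.6, 0, 0.18, 0, 0, 0],
  [-0.6, 0, 0.18, 0, 0, 0],
  [-0.6, 0, 0.18, 0, 0, 0],
  [-0.6, 0, 0.18, 0, 0, 0],
  [-0.6, 0, 0.18, 0, 0, 0],
])

```text
clock: 26.08
eef_pos: [491.5, 88.5, 151.4]
tool_rot: [-1.578, 0.006, -1.57]
force: [0.0, -0.1, -2.6]
width: 54.6
```

Emit:
apply_moves([
  [-0.6, 0, 0.18, 0, 0, 0],
  [-0.6, 0, 0.18, 0, 0, 0],
  [-0.6, 0, 0.18, 0, 0, 0],
  [-0.6, 0, 0.18, 0, 0, 0],
  [-0.6, 0, 0.18, 0, 0, 0],
  [-0.6, 0, 0.18, 0, 0, 0],
  [-0.6, 0, 0.18, 0, 0, 0],
  [-0.45, 0, 0.14, 0, 0, 0],
  [0, 0, 0, 0, 0, 0],
  [0, 0, 0, 0, 0, 0],
])

```text
clock: 27.32
eef_pos: [548.1, 271.4, 153.2]
tool_rot: [-1.576, 0.004, -1.571]
force: [0.1, -0.3, -2.0]
width: 54.5
```

```bash
python3 -c "
from pos import *
go('plinth')"
```

```text
t 27.325 tcp [548.1 271.4 153.2] rot [-1.576  0.004 -1.571] w 54.5 F [ 0.1 -0.3 -2. ]
plinth [549.4 272.2  36. ] tool shift units xy-plane: x -0.02 z 0.03 | TCP z 153.2
```

Emit:
apply_moves([
  [-0.06, 0.4, 0.03, 0, 0, 0],
  [0, 0.5, 0, 0, 0, 0],
  [0, 0.5, 0, 0, 0, 0],
  [0, 0.4, 0, 0, 0, 0],
  [0, 0.25, 0, 0, 0, 0],
  [0, 0.15, 0, 0, 0, 0],
  [0, 0, 0, 0, 0, 0],
  [0, 0, 0, 0, 0, 0],
])

```text
clock: 28.32
eef_pos: [549.9, 275.9, 66.2]
tool_rot: [-1.574, 0.006, -1.57]
force: [-0.1, -0.5, -1.9]
width: 54.6
```

Emit:
apply_moves([
  [0.05, 0.1, 0, 0, 0, 0],
  [0, 0.06, 0, 0, 0, 0],
  [0, 0, 0, 0, 0, 0],
  [0, 0, 0, 0, 0, 0],
])

```text
clock: 28.82
eef_pos: [549.7, 273.5, 60.6]
tool_rot: [-1.574, 0.006, -1.571]
force: [-2.7, -0.7, 8.2]
width: 55.0
```

Emit:
apply_moves([
  [0, 0, 0, 0, 0, 0],
  [0, 0, 0, 0, 0, 0],
  [0, 0, 0, 0, 0, 0],
  [0, 0, 0, 0, 0, 0],
  [0, 0, 0, 0, 0, 0],
  [0, 0, 0, 0, 0, 0],
], jaw=1)

```text
clock: 29.58
eef_pos: [549.4, 273.8, 59.2]
tool_rot: [-1.575, 0.006, -1.57]
force: [-0.3, 0.1, 0.0]
width: 85.3
```

Emit:
apply_moves([
  [0, -0.3, 0, 0, 0, 0],
  [0, -0.5, 0, 0, 0, 0],
  [0, -0.6, 0, 0, 0, 0],
  [0, -0.6, 0, 0, 0, 0],
  [0, 0, 0, 0, 0, 0],
])

```text
clock: 30.2
eef_pos: [551.6, 273.8, 142.5]
tool_rot: [-1.57, 0.008, -1.57]
force: [-0.6, 0.4, -0.8]
width: 85.3
```

Emit:
apply_moves([
  [0.5, 0, -0.17, 0, 0, 0],
  [0.6, 0, -0.21, 0, 0, 0],
  [0.6, 0, -0.21, 0, 0, 0],
  [0.6, 0, -0.21, 0, 0, 0],
  [0.6, 0, -0.21, 0, 0, 0],
  [0.6, 0, -0.21, 0, 0, 0],
  [0.6, 0, -0.21, 0, 0, 0],
  [0.6, 0, -0.21, 0, 0, 0],
  [0.6, 0, -0.21, 0, 0, 0],
  [0.16, 0, -0.05, 0, 0, 0],
  [0, 0, 0, 0, 0, 0],
  [0, 0, 0, 0, 0, 0],
])

```text
clock: 31.7
eef_pos: [474.3, 56.0, 138.2]
tool_rot: [-1.575, 0.006, -1.569]
force: [1.1, 0.5, 0.1]
width: 85.2
```

```bash
python3 -c "
from pos import *
go('apple')
snap('side','a5');snap('top','a5t')
a=cv2.imread('pics/a5.png')[90:290,200:400];b=cv2.imread('pics/a5t.png')[130:330,120:320]
cv2.imwrite('pics/c8.png',cv2.resize(cv2.hconcat([a,b]),None,fx=2,fy=2))
for s in (-46,46):
  p=read_state()['eef_pos']+[s,0,13]
  print(s,((px('side',p)-[200,90])*2).round())
print('tin top exp', (px('side',P['plinth']+[0,0,60])-[200,90])*2,(px('top',P['plinth']+[0,0,60])-[120,130])*2+[400,0])"
```

```text
t 31.7 tcp [474.3  56.  138.2] rot [-1.575  0.006 -1.569] w 85.2 F [1.1 0.5 0.1]
apple [474.2  55.1  30. ] tool shift units xy-plane: x 0.02 z -0.0 | TCP z 138.2
-46 [127. 180.]
46 [189. 161.]
tin top exp [137.83615353 115.9610093 ] [503.36616288  73.96502294]
```

View pics/c8.png

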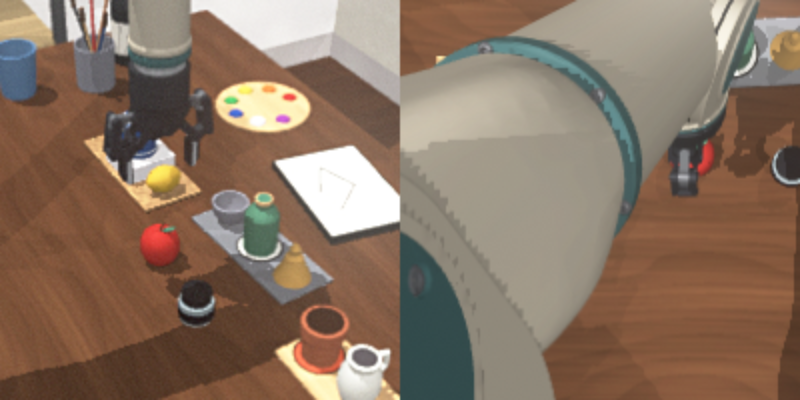

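Crop c8: the fingers at (118,172) and (192,160) are about as predicted, straddling the apple at (160,245). The bottle and pot stand well. I descend.

Emit:
apply_moves([
  [0.02, 0.4, 0, 0, 0, 0],
  [0, 0.5, 0, 0, 0, 0],
  [0, 0.5, 0, 0, 0, 0],
  [0, 0.5, 0, 0, 0, 0],
  [0, 0.5, 0, 0, 0, 0],
  [0, 0.5, 0, 0, 0, 0],
  [0, 0.3, 0, 0, 0, 0],
  [0, 0, 0, 0, 0, 0],
  [0, 0, 0, 0, 0, 0],
])

```text
clock: 32.92
eef_pos: [473.7, 54.9, 10.7]
tool_rot: [-1.574, 0.006, -1.57]
force: [0.5, 0.6, 0.7]
width: 85.5
```

```bash
python3 -c "
from pos import *
go('apple');print(read_state()['qpos'].round(3))"
```

```text
t 32.925 tcp [473.7  54.9  10.7] rot [-1.574  0.006 -1.57 ] w 85.5 F [0.5 0.6 0.7]
apple [474.2  55.1  30. ] tool shift units xy-plane: x -0.01 z 0.01 | TCP z 10.7
[-0.329  0.799  0.239  2.145 -0.699  0.277  0.52 ]
```

Emit:
apply_moves([
  [0, 0.1, 0, 0, 0, 0],
  [0, 0.08, 0, 0, 0, 0],
  [0, 0, 0, 0, 0, 0],
  [0, 0, 0, 0, 0, 0],
])

```text
clock: 33.42
eef_pos: [473.3, 54.8, 3.1]
tool_rot: [-1.575, 0.006, -1.57]
force: [0.2, -0.4, -0.3]
width: 85.2
```

Emit:
apply_moves([
  [0, 0, 0, 0, 0, 0],
  [0, 0, 0, 0, 0, 0],
  [0, 0, 0, 0, 0, 0],
  [0, 0, 0, 0, 0, 0],
  [0, 0, 0, 0, 0, 0],
  [0, 0, 0, 0, 0, 0],
  [0, 0, 0, 0, 0, 0],
], jaw=-1)

```text
clock: 34.3
eef_pos: [473.6, 54.8, 3.6]
tool_rot: [-1.574, 0.006, -1.57]
force: [-0.3, 0.4, 5.9]
width: 54.2
```

Emit:
apply_moves([
  [0, -0.3, 0, 0, 0, 0],
  [0, -0.5, 0, 0, 0, 0],
  [0, -0.6, 0, 0, 0, 0],
  [0, -0.6, 0, 0, 0, 0],
  [0, -0.6, 0, 0, 0, 0],
  [0, -0.6, 0, 0, 0, 0],
  [0, -0.6, 0, 0, 0, 0],
  [0, -0.3, 0, 0, 0, 0],
  [0, 0, 0, 0, 0, 0],
])

```text
clock: 35.42
eef_pos: [474.2, 54.1, 167.6]
tool_rot: [-1.574, 0.006, -1.57]
force: [0.1, -1.2, -2.3]
width: 54.6
```

```bash
python3 -c "
from pos import *
go('plinth')
snap('side','a6');snap('top','a6t')
a=cv2.imread('pics/a6.png')[60:260,200:400];b=cv2.imread('pics/a6t.png')[130:330,120:320]
cv2.imwrite('pics/c9.png',cv2.resize(cv2.hconcat([a,b]),None,fx=2,fy=2))"
```

```text
t 35.425 tcp [474.2  54.1 167.6] rot [-1.574  0.006 -1.57 ] w 54.6 F [ 0.1 -1.2 -2.3]
plinth [549.4 272.2  36. ] tool shift units xy-plane: x -5.45 z 1.88 | TCP z 167.6
```

View pics/c9.png

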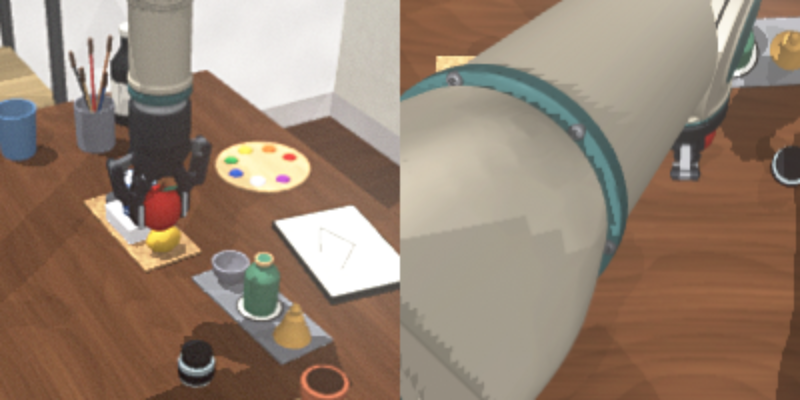

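Crop c9: the apple hangs upright in the gripper at (163,207). The bottle at (262,287) is fine. I move above the tin.

Emit:
apply_moves([
  [-0.4, 0, 0.14, 0, 0, 0],
  [-0.6, 0, 0.21, 0, 0, 0],
  [-0.6, 0, 0.21, 0, 0, 0],
  [-0.6, 0, 0.21, 0, 0, 0],
  [-0.6, 0, 0.21, 0, 0, 0],
  [-0.6, 0, 0.21, 0, 0, 0],
  [-0.6, 0, 0.21, 0, 0, 0],
  [-0.6, 0, 0.21, 0, 0, 0],
  [-0.6, 0, 0.21, 0, 0, 0],
  [-0.25, 0, 0.06, 0, 0, 0],
  [0, 0, 0, 0, 0, 0],
  [0, 0, 0, 0, 0, 0],
])

```text
clock: 37.02
eef_pos: [548.7, 270.6, 167.8]
tool_rot: [-1.576, 0.005, -1.572]
force: [-0.7, -0.4, -1.4]
width: 54.5
```

```bash
python3 -c "
from pos import *
go('plinth')
snap('side','a7')
a=cv2.imread('pics/a7.png')[60:210,200:350]
cv2.imwrite('pics/c10.png',cv2.resize(a,None,fx=4,fy=4,interpolation=cv2.INTER_CUBIC))
print('tin top exp',(px('side',[549.5,272.2,96])-[200,60]+.37)*4, 'tin foot',(px('side',[549.5,272.2,36])-[200,60]+.37)*4)
e=read_state()['eef_pos'];print('apple c',(px('side',e+[0,0,23.5])-[200,60]+.37)*4)"
```

```text
t 37.025 tcp [548.7 270.6 167.8] rot [-1.576  0.005 -1.572] w 54.5 F [-0.7 -0.4 -1.4]
plinth [549.4 272.2  36. ] tool shift units xy-plane: x -0.04 z 0.02 | TCP z 167.8
tin top exp [277.26702984 353.37072031] tin foot [278.59352986 417.46724444]
apple c [275.21695506 245.02675959]
```

View pics/c10.png

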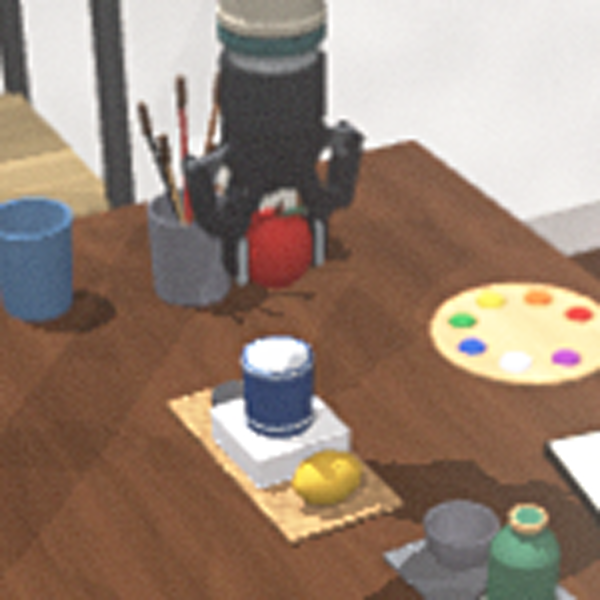

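Crop c10: the tin stands on the plinth with its top at (278,356), 3 px in the ×4 crop from my estimate. The apple at (279,247) is above it. I lower it.

Emit:
apply_moves([
  [-0.03, 0.3, 0.02, 0, 0, 0],
  [0, 0.4, 0, 0, 0, 0],
  [0, 0.4, 0, 0, 0, 0],
  [0, 0.25, 0, 0, 0, 0],
  [0, 0.15, 0, 0, 0, 0],
  [0, 0.05, 0, 0, 0, 0],
  [0, 0, 0, 0, 0, 0],
  [0, 0, 0, 0, 0, 0],
])

```text
clock: 38.08
eef_pos: [549.9, 273.6, 106.5]
tool_rot: [-1.574, 0.006, -1.57]
force: [-0.7, 0.9, -1.8]
width: 54.5
```

Emit:
apply_moves([
  [0.04, 0.1, -0.01, 0, 0, 0],
  [0, 0.05, 0, 0, 0, 0],
  [0, 0.0, 0, 0, 0, 0],
  [0, 0, 0, 0, 0, 0],
])

```text
clock: 38.58
eef_pos: [549.1, 271.9, 100.0]
tool_rot: [-1.575, 0.006, -1.57]
force: [-0.4, -0.9, -1.4]
width: 54.1
```

Emit:
apply_moves([
  [0, 0.04, 0, 0, 0, 0],
  [0, 0, 0, 0, 0, 0],
  [0, 0, 0, 0, 0, 0],
])

```text
clock: 38.95
eef_pos: [549.3, 272.0, 99.7]
tool_rot: [-1.575, 0.007, -1.57]
force: [-2.6, -0.5, 7.3]
width: 54.1
```

Contact made. Release, rise, and move aside for a final look.

Emit:
apply_moves([
  [0, 0, 0, 0, 0, 0],
  [0, 0, 0, 0, 0, 0],
  [0, 0, 0, 0, 0, 0],
  [0, 0, 0, 0, 0, 0],
  [0, 0, 0, 0, 0, 0],
  [0, 0, 0, 0, 0, 0],
], jaw=1)

```text
clock: 39.7
eef_pos: [549.2, 271.9, 98.4]
tool_rot: [-1.575, 0.006, -1.57]
force: [0.8, -0.1, -0.1]
width: 85.7
```

Emit:
apply_moves([
  [0, -0.2, 0, 0, 0, 0],
  [0, -0.4, 0, 0, 0, 0],
  [0, -0.6, 0, 0, 0, 0],
  [0, -0.6, 0, 0, 0, 0],
  [0, -0.6, 0, 0, 0, 0],
  [0, -0.6, 0, 0, 0, 0],
  [0, 0, 0, 0, 0, 0],
])

```text
clock: 40.58
eef_pos: [551.2, 271.5, 221.4]
tool_rot: [-1.57, 0.008, -1.57]
force: [0.6, 0.1, -0.7]
width: 85.2
```

Emit:
apply_moves([
  [-0.6, 0, -0.4, 0, 0, 0],
  [-0.6, 0, -0.5, 0, 0, 0],
  [-0.6, 0, -0.5, 0, 0, 0],
  [-0.6, 0, -0.5, 0, 0, 0],
  [-0.6, 0, -0.5, 0, 0, 0],
  [-0.6, 0, -0.5, 0, 0, 0],
  [-0.6, 0, -0.5, 0, 0, 0],
  [-0.6, 0, -0.5, 0, 0, 0],
  [-0.6, 0, -0.5, 0, 0, 0],
  [-0.6, 0, -0.5, 0, 0, 0],
  [0, 0, 0, 0, 0, 0],
])

```text
clock: 41.95
eef_pos: [350.4, 513.4, 219.6]
tool_rot: [-1.577, 0.006, -1.565]
force: [0.0, -0.1, 0.1]
width: 85.2
```

```bash
python3 -c "
from pos import *
go()
snap('side','f');snap('top','ft')
cv2.imwrite('pics/c11.png',cv2.resize(cv2.imread('pics/ft.png')[125:275,130:450],None,fx=2.5,fy=2.5,interpolation=cv2.INTER_CUBIC))
cv2.imwrite('pics/c12.png',cv2.resize(cv2.imread('pics/f.png')[110:350,190:450],None,fx=2.5,fy=2.5,interpolation=cv2.INTER_CUBIC))
for n,p in dict(green=P['disc']+[0,0,88],pot=P['orange']+[0,0,60],apple=P['plinth']+[0,0,90],tintop=P['plinth']+[0,0,60],ink=P['ink'],yellow=P['yellow']).items():
  print(n,((px('top',p)-[130,125]+.3)*2.5).round(),((px('side',p)-[190,110]+.3)*2.5).round())"
```

```text
t 41.95 tcp [350.4 513.4 219.6] rot [-1.577  0.006 -1.565] w 85.2 F [ 0.  -0.1  0.1]
green [394.  50.] [355. 196.]
pot [615. 113.] [432. 351.]
apple [96. 96.] [198.  75.]
tintop [105. 106.] [198.  96.]
ink [466. 219.] [267. 311.]
yellow [735. 309.] [321. 484.]
```

View pics/c11.png

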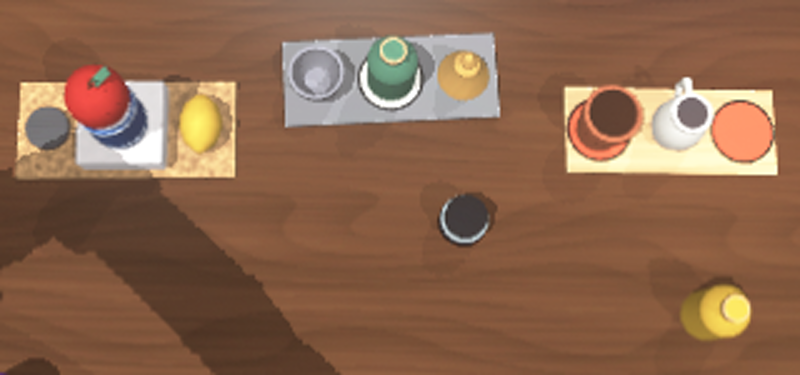

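View pics/c12.png

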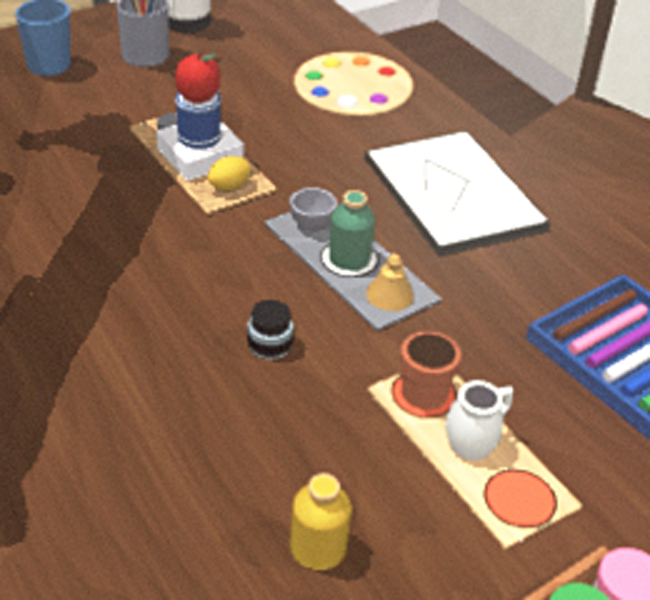

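The final views match the targets to within about 2–3 px in the ×2.5 crops, roughly 2–3 mm. Top view: bottle stopper (393,49) against (394,50), pot rim (613,112) against (615,113), apple (97,97) against (96,96). The ink pot and yellow bottle are unmoved. I hand in.

```bash
python3 -c "
from cell import *
print(finish_job())"
```

```text
the job is handed in; nothing more can be done
None
```

All three still lifes are set up and the job was handed in at about 42 s of the 112 s limit; no verdict was reported. The green bottle stands on the white disc, the terracotta pot on the left orange disc, and the blue tin on the plinth with the apple upright on top.

- **Positions:** the last top and side pictures show everything upright and released, about 2–3 mm from the middle of its disc, plinth or tin.
- **Bystanders:** the yellow bottle and the ink pot appear where they started.
- **Robot:** the gripper was open and clear of everything, with force near zero.
- **Off plan:** the tool stopped about 7 mm short of its planned depth over the tin. I gripped the tin a little higher, which did no harm. No check failed.

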